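# Set and lock the filter selector of a profile projector

### The arm

A 7-joint arm with a two-finger parallel gripper is mounted at the origin on the work surface. World frame = base frame: x ahead of the robot, y to its left, z up, the work surface at z = 0. Lengths are in m, angles in rad, forces in N, time in s.
With the tool pointing down it reaches from about 0.35 to 0.9 m from the base axis. Payload 7.2 kg.
Tool frame: the origin (TCP) lies at the very end of the fingers, on their centre line; the grasp point (between the pads) lies 19 mm behind it; z points along the fingers, y is the direction in which the jaws open and shut (so a half turn about z gives the same grasp; the last joint's range is limited). The gripper opens to 88 mm and grips with 3 to 60 N. Pads are 20 mm wide; open, the fingers measure 115 mm over their backs; the gripper's body (75 mm by 178 mm) begins 61 mm behind the grasp point.
Start: joints at [-1.294, 0.411, -0.013, 1.596, 0.006, 1.134, -0.082], TCP at [0.211, 0.588, 0.223] pointing down, gripper open.
Joint ranges: [-2.95, 2.95], [-0.29, 1.99], [-1.47, 1.44], [0.14, 2.54], [-1.03, 4.17], [0.13, 1.85], [-2.86, 2.86]. Speed limits (rad/s): [2.39, 2.39, 3.01, 3.01, 3.14, 3.14, 3.14].

### API

Orientations are given as a unit quaternion [w, x, y, z].
In Python, from workcell import sense, snapshot, camera_params, sign_off, boxes_of, silhouettes gives the robot as it stands.
- The arm moves only by the tool play_rows, never from a script. Its argument "commands" is a list of rows, each an object of numbers: "wx", "wy", "wz": the turn, a rotation vector about the tool's x, y, z in units of 8 degrees (1.0 is 8 degrees); "tx", "ty", "tz": the shift along the tool's x, y, z in units of 25 mm (1.0 is 25 mm); "claw": the finger opening in mm, from 0 to 87.8. In form: [{"wx": .., "wy": .., "wz": .., "tx": .., "ty": .., "tz": .., "claw": ..}, ...]. A call has 1 to 8 rows; each row shifts and turns the commanded pose from where the row before left it, along the tool's axes as they then stand; what a row does not reach is not made up. A row lasts 1/10 s, in which the tool goes at most 50 mm and 8.59 degrees, less where a joint would pass 70% of its speed; a pose out of reach is approached as far as the arm can. A call with a number of a shift or a turn outside -1 to 1 is refused whole. A call with a gripper value outside its range is refused whole. The fingers move at their own pace and stop on an object; "newtons" is the grip in N (left out, the last holds). Time passes only in rows, so rows that do not move let the fingers close. It gives the time, the measured TCP pose, the force and the opening at its end, in the units of the state.
- sense(): the state, without advancing time (a new reading comes with each control period).
- snapshot(name): name is "side" or "top"; returns (picture, depth): 400x640x3 uint8, blue, green, red; 400x640 float32, m along the optical axis (not along the pixel's ray), 0 where there is no reading.
- camera_params(name): a dict with "mtx" (3x3 intrinsics, pixels), "world_from_camera" (4x4, takes a point from camera to world coordinates). Camera axes: x right, y up, looking along -z (the intrinsics and any distortion apply to the point x, -y, -z); pixel columns grow to the right and rows downward; lengths in m; the calibration is good to about 2 mm. A picture is of the moment at which its call begins. camera_params takes no time and is no camera call.
- sign_off(): hands the job in, once; it reports no verdict.
Trained networks look in the newest picture that a camera, given by its name, has taken for a name from the list of things; names that differ only in an ending like _2 or _b are one class to them, and where a whole thing is asked for, a point or a joint stands for the part that bears it (a point fixed in the world has none). Each returns a list of dicts, best first, with "conf" (0 to 1); they miss things now and then, are a little off and sometimes report something else, mostly with a low value. They report only what shows in the picture. A call takes as long as a camera call.
- boxes_of(name, camera): "centre" ([x, y, z] in m, in world coordinates, good to about 4 mm: the middle of the surface that is visible of it).
- silhouettes(name, camera): "region" (400x640 bool, what is visible of it).
The state is a dict: "clock": time; "q": joint angles; "joint_velocities": joint speeds; "joint_efforts": joint torques, N m; "tcp_pos": TCP position; "eef_rot": TCP orientation; "contact_force": force on the tool from outside, world axes, zero at the start; "wrist_torque": the same for the moment, N m; "width": finger opening in m.
Only numpy, scipy, OpenCV 4.12 (cv2) and the standard library are available. Lean on these libraries where they do the work, as an engineer would, in place of code of your own. Each camera call takes 0.05 s, during which the arm holds its last target. There are 200 camera calls.

### The job

On the grey filter selector, turn the black dial the shorter way round until its white arrow points to the green marker, then push the dial down until it is locked fully home in the slot at that marker. The slot is only roughly at the marker, so feel for it with a light push while turning a little to and fro, and never force the dial down. Leave everything else on the bench where it is.

Things in the scene. Friction and masses are not known exactly. Their poses are not given: they have to be found in the camera images.
- turret: Grey housing of the filter selector, fixed to the bench, 190 x 270 x 50 mm (x, y, z) with a flat top. Origin at the centre of its underside; z up; the dial's vertical axis passes through this origin. Starts at any yaw within 0.5 rad.
- dial (a joint): Angle of the dial, a black disc 112 mm across and 10 mm thick; rad, counter-clockwise from above positive, no stops (the value runs on past pi and 2 pi). At 0 the arrow points along the housing's +x; it starts within 0.35 rad of 3.14. Light drag (0.06 Nm), stays where left. Turning more than about 0.4 rad past the start in the wrong direction counts as the long way.
- stem (a joint): How far the dial is pushed down, m: 0 at the start (disc top 73 mm above the bench), 0.012 locked home (61 mm). Friction less weight leaves about 1 N to push it down, 4 N to lift it; it stays where left. An 8 mm round-ended pin under the disc, on the arrow's line 45 mm from the axis, touches the hidden lock ring at 0.003 if not over a slot, and enters a slot by 9 mm.
- lockplate (a joint): How far the sprung lock ring hidden under the dial is pressed down, m: 0 at rest, 2.5 N per mm. The pin presses it down when not over a slot. More than 0.005 (a push of about 14 N) damages it. Six slots 12.5 mm wide, 60 degrees apart; those at the markers lie up to 0.25 rad either side of them (one unknown offset). Over a slot the push falls to about 1 N; with the pin in, the dial stops turning.
- dial_grip (a point): Centre of the blue grip bar on the dial, on the dial's axis, 93 mm above the bench while raised. The bar is 50 mm long (along the arrow; this point's x axis points the arrow's way, z up), 16 mm wide and stands 40 mm above the disc (top 113 mm above the bench while raised). Pinch it across its width from above, fingertips above the disc.
- aim (a point): Point on the arrow's line 72 mm from the dial's axis (a little beyond the disc), where a marker's centre lies when the arrow points straight at it; turns with the dial.
- mark_green: Green round marker, 20 mm across, 4 mm high, fixed on the housing's top 72 mm from the dial's axis: the target. It is at one of four places, bearing +60, +120, -60 or -120 degrees from the housing's +x. Origin at the centre of its underside.
- mark_red: Red marker like the green one, at another of the four places.
- mark_blue: Blue marker like the green one, at another of the four places.
- mark_yellow: Yellow marker like the green one, at another of the four places.
- lens_cap: Loose black lens cap, 36 mm across, 12 mm high, lying on the housing; leave alone. Origin under its centre.
- ring_gauge: Loose steel ring gauge, 32 mm across, 14 mm high, lying on the housing; leave alone. Origin under its centre.
- v_block: Dark steel V-block, 70 x 50 x 44 mm, on the bench; leave alone. Origin under its centre.
- gear: Brass gear lying flat, 82 mm across, 14 mm high; leave alone. Origin under its centre.
- oil_bottle: White bottle with orange cap, 48 mm across, 110 mm high; leave alone. Origin under its centre.
- driver: Screwdriver lying on the bench; leave alone. Origin under it.
- gauge_block: Steel gauge block standing upright, 35 x 30 x 60 mm; leave alone. Origin under its centre.

How it is judged:
On the way, in this order (a step that is already met when the one before it is completed fails the run):
1. the arrow points to within about 0.36 rad of the green marker (horizontal distance between aim and mark_green below 0.026 m), for 0.2 s.
2. the dial is locked home there (horizontal distance between aim and mark_green below 0.026 m and value of joint stem above 0.0105 m and value of joint lockplate below 0.003 m), for 0.2 s.
At the end, for the whole second after the job is handed in: The arrow points to the green marker (aim point within 26 mm of the marker's centre), the dial is locked home (pushed down at least 10.5 mm of its 12 mm, lock ring sprung back to under 3 mm), at rest and released (all of step 2 and angular speed of dial below 0.05 rad/s and contact force between the fingers and dial below 0.2 N); the robot touches nothing.
It fails at once if the dial is turned the long way round (marker on the housing's +y side: turned counter-clockwise past 3.95 rad) (y of mark_green in the frame of turret above 0 m and value of joint dial above 3.95 rad).
It fails at once if the dial is turned the long way round (marker on the housing's -y side: turned clockwise past 2.33 rad) (y of mark_green in the frame of turret below 0 m and value of joint dial below 2.33 rad).
It fails at once if the dial is forced: the lock ring is pressed down more than 5 mm (about 14 N) (value of joint lockplate above 0.005 m).
It fails at once if a bystander is pushed more than 25 mm from its place (distance of any of lens_cap, ring_gauge, v_block, gear, oil_bottle, driver, gauge_block from where it was at the start of the episode above 0.025 m).
It also fails if it takes over 72 s, if anything falls off the work surface, if the arm or the gripper's body presses on something with over 40 N, if the wrist force passes 120 N, or if a joint passes its speed limit or range.

## Working session

There is one attempt and no reset: what is moved stays moved. The work goes in short steps, Python scripts to look and compute and a tool call to move; the robot and the scene stay as the last step left them, time stands still between calls to the robot, and variables do not carry over. Pictures are saved under pics/ and viewed, about 8 in all and at most 12, crops included, and the job is handed in when it is done.

Besides the shell and the picture viewer there is one more tool, called after "Call:" as name(argument=value, ...), one argument or row to a line, values as JSON. play_rows: Moves the arm, as the interface text tells. Its arguments: {"type":"object","properties":{"commands":{"type":"array","items":{"type":"object","properties":{"wx":{"type":"number","minimum":-1,"maximum":1},"wy":{"type":"number","minimum":-1,"maximum":1},"wz":{"type":"number","minimum":-1,"maximum":1},"tx":{"type":"number","minimum":-1,"maximum":1},"ty":{"type":"number","minimum":-1,"maximum":1},"tz":{"type":"number","minimum":-1,"maximum":1},"claw":{"type":"number"}}}},"newtons":{"type":"number"}},"required":["commands"]}

```bash
mkdir -p pics
python3 - <<'E'
from workcell import *
import cv2,numpy as np
s=sense();print({k:np.round(v,3) for k,v in s.items()})
for c in("top","side"):
    p,d=snapshot(c);cv2.imwrite(f"pics/{c}1.png",p)
    P=camera_params(c);print(c,P["mtx"],np.round(P["world_from_camera"],3),[k for k in P])
for n in("turret","dial","dial_grip","mark_green","mark_red","mark_blue","mark_yellow","lens_cap","ring_gauge","oil_bottle","gauge_block"):
    for c in("top","side"):
        print(n,c,[(np.round(b["centre"],3),round(b["conf"],2)) for b in boxes_of(n,c)[:2]])
E
```

```text
{'clock': np.float64(0.0), 'q': array([-1.294,  0.412, -0.013,  1.597,  0.006,  1.134, -0.082]), 'joint_velocities': array([ 0.   , -0.001, -0.001, -0.   , -0.001, -0.   ,  0.001]), 'joint_efforts': array([-0.0000e+00, -5.8794e+01,  6.4200e-01, -2.9107e+01, -5.4000e-02,
        1.8000e-02,  0.0000e+00]), 'tcp_pos': array([0.211, 0.588, 0.222]), 'eef_rot': array([-0.   ,  0.172,  0.985, -0.001]), 'contact_force': array([-0.656,  0.596, -0.49 ]), 'wrist_torque': array([-0.023, -0.009,  0.01 ]), 'width': np.float64(0.088)}
top [[401.41267636   0.         322.33256013]
 [  0.         401.41267636 195.64862686]
 [  0.           0.           1.        ]] [[ 0.017  0.982 -0.188  0.344]
 [-1.     0.015 -0.015 -0.036]
 [-0.012  0.188  0.982  1.181]
 [ 0.     0.     0.     1.   ]] ['mtx', 'world_from_camera']
side [[366.2590091    0.         319.32009033]
 [  0.         366.2590091  199.76813607]
 [  0.           0.           1.        ]] [[ 0.835  0.334 -0.437  0.119]
 [-0.55   0.493 -0.674 -0.654]
 [-0.01   0.804  0.595  0.639]
 [ 0.     0.     0.     1.   ]] ['mtx', 'world_from_camera']
tur
[... 611 characters left out ...]
.44)]
lens_cap top [(array([0.503, 0.028, 0.06 ]), 0.55), (array([ 0.381, -0.373,  0.061]), 0.36)]
lens_cap side [(array([0.5  , 0.026, 0.06 ]), 0.41), (array([ 0.516, -0.096,  0.074]), 0.17)]
ring_gauge top [(array([ 0.543, -0.195,  0.06 ]), 0.45), (array([ 0.52 , -0.081,  0.07 ]), 0.34)]
ring_gauge side [(array([0.478, 0.386, 0.03 ]), 0.65), (array([ 0.541, -0.199,  0.06 ]), 0.62)]
oil_bottle top [(array([ 0.384, -0.373,  0.06 ]), 0.65), (array([ 0.526, -0.479,  0.068]), 0.63)]
oil_bottle side [(array([ 0.518, -0.493,  0.069]), 0.59)]
gauge_block top [(array([ 0.379, -0.374,  0.06 ]), 0.61), (array([ 0.515, -0.079,  0.051]), 0.41)]
gauge_block side [(array([ 0.376, -0.386,  0.054]), 0.79)]
```

```bash
cat > h.py <<'E'
from workcell import *
import cv2,numpy as np
def cam(c):
    P=camera_params(c);T=np.linalg.inv(P["world_from_camera"]);return np.array(P["mtx"])@np.diag([1,-1,-1])@T[:3]
def proj(c,p):
    u=cam(c)@np.append(p,1);return u[:2]/u[2]
# ortho: column grows with +x, row grows with -y, 2 px/mm
X0,Y0,S=0.38,0.08,2000.
def ortho(c,p,z):
    M=cam(c);H=M@np.array([[1/S,0,X0],[0,-1/S,Y0],[0,0,z],[0,0,1]])
    return cv2.warpPerspective(p,H,(560,640),flags=cv2.INTER_LINEAR|cv2.WARP_INVERSE_MAP)
E
python3 - <<'E'
from h import *
p=cv2.imread("pics/top1.png")
a=ortho("top",p,.054);b=ortho("top",p,.073)
cv2.imwrite("pics/o54.png",cv2.resize(a,(525,600)))
cv2.imwrite("pics/o.png",np.hstack([cv2.resize(a,(400,457)),cv2.resize(b,(400,457))]))
hsv=cv2.cvtColor(a,cv2.COLOR_BGR2HSV)
for n,lo,hi in(("green",45,85),("blue",95,130),("yellow",22,35),("red",0,8),("red2",172,180)):
    m=cv2.inRange(hsv,(lo,110,50),(hi,255,255));k,_,st,ce=cv2.connectedComponentsWithStats(m)
    for i in range(1,k):
        if st[i,4]>150: print(n,st[i,4],st[i,2:4],np.round([X0+ce[i,0]/S,Y0-ce[i,1]/S],4))
E
```

```text
green 1553 [45 45] [ 0.5305 -0.0108]
blue 3739 [110  86] [ 0.5368 -0.0811]
blue 1872 [50 50] [ 0.5834 -0.1229]
yellow 1834 [48 49] [ 0.4656 -0.0415]
red 1889 [50 48] [ 0.519  -0.1538]
```

View pics/o.png

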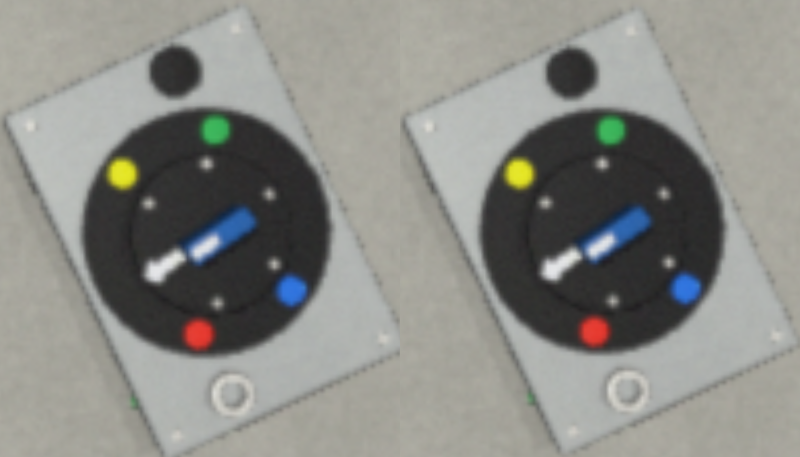

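View pics/side1.png

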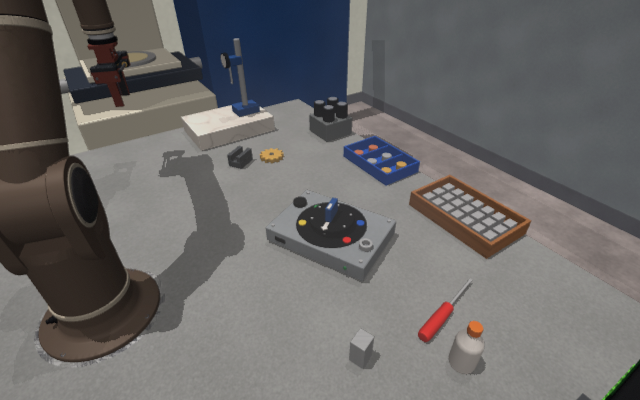

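```bash
cat >> h.py <<'E'
C=np.array([.5247,-.0822]); HY=np.radians(25.4)
def tool():
    s=sense();from scipy.spatial.transform import Rotation as R
    w,x,y,z=s["eef_rot"];return s,R.from_quat([x,y,z,w])
def go(x,y,z,yaw):  # yaw (deg) = world bearing of tool y; prints remaining shift in tool axes, in units
    s,r=tool();m=r.as_matrix();d=m.T@(np.array([x,y,z])-s["tcp_pos"])/.025
    cur=np.degrees(np.arctan2(m[1,1],m[0,1]));tilt=np.degrees(np.arccos(-m[2,2]))
    e=(yaw-cur+180)%360-180
    print("t",round(float(s["clock"]),2),"pos",np.round(s["tcp_pos"],4),"yaw %.1f tilt %.2f q7 %.2f"%(cur,tilt,s["q"][6]),"shift",np.round(d,2),"wz %.2f"%(-e/8),"F",np.round(s["contact_force"],1),"M",np.round(s["wrist_torque"],2),"w",round(float(s["width"]),4))
def arrow(c="top",z=.073,name=None):
    p,_=snapshot(c);a=ortho(c,p,z);hsv=cv2.cvtColor(a,cv2.COLOR_BGR2HSV)
    if name: cv2.imwrite(name,a)
    m=cv2.inRange(hsv,(0,0,150),(180,70,255));yy,xx=np.nonzero(m);q=np.c_[X0+xx/S,Y0-yy/S]-C
    r=np.hypot(*q.T);k=(r>.022)&(r<.054);mm=np.zeros_like(m);mm[yy[k],xx[k]]=255
    n,l,st,ce=cv2.connectedComponentsWithStats(mm);i=1+np.argmax(st[1:,4]);v=np.array([X0+ce[i,0]/S,Y0-ce[i,1]/S])-C
    b=np.degrees(np.arctan2(v[1],v[0]));print("arrow area",st[i,4],"r %.3f bearing %.1f dial %.1f deg"%(np.hypot(*v),b,(b-np.degrees(HY))%360));return b
E
python3 - <<'E'
from h import *
p=cv2.imread("pics/top1.png")
b=arrow()
a=cv2.cvtColor(ortho("top",p,.113),cv2.COLOR_BGR2HSV)
m=cv2.inRange(a,(95,110,50),(130,255,255));n,l,st,ce=cv2.connectedComponentsWithStats(m)
for i in range(1,n):
    if st[i,4]>500: print(st[i],X0+ce[i,0]/S,Y0-ce[i,1]/S)
go(*C,.22,b-90)
E
```

```text
arrow area 1166 r 0.040 bearing -145.0 dial 189.6 deg
[ 234  284  104   82 3362] 0.5267355740630577 -0.07878911362284356
[ 359  374   47   47 1677] 0.5708959451401312 -0.11837447823494336
t 1.25 pos [0.2113 0.5882 0.2227] yaw 70.2 tilt 0.00 q7 -0.08 shift [-20.86 -21.     0.11] wz -6.84 F [0.3 0.5 0.3] M [-0.03 -0.   -0.08] w 0.0881
```

Call:
play_rows(
  commands=[
    {"tx": -1, "ty": -1, "claw": 87.8},
    {"tx": -1, "ty": -1},
    {"tx": -1, "ty": -1},
    {"tx": -1, "ty": -1},
    {"tx": -1, "ty": -1},
    {"tx": -1, "ty": -1},
    {"tx": -1, "ty": -1},
    {"tx": -1, "ty": -1},
  ],
)

```text
validation failed for argument at $.co...
```

Call:
play_rows(
  commands=[
    {"tx": -1, "ty": -1},
    {"tx": -1, "ty": -1},
    {"tx": -1, "ty": -1},
    {"tx": -1, "ty": -1},
    {"tx": -1, "ty": -1},
    {"tx": -1, "ty": -1},
    {"tx": -1, "ty": -1},
    {"tx": -1, "ty": -1},
  ],
)

```text
validation failed for argument at $.co...
```

Call:
play_rows(
  commands=[
    {"tx": -1, "ty": -1},
    {"tx": -1, "ty": -1},
    {"tx": -1, "ty": -1},
    {"tx": -1, "ty": -1},
    {"tx": -1, "ty": -1},
    {"tx": 0, "ty": 0},
  ],
)

```text
validation failed for argument at $.co...
```

Call:
play_rows(
  commands=[
    {"wx": 0, "wy": 0, "wz": -0.3, "tx": -1, "ty": -1, "tz": 0, "claw": 87.8},
  ],
)

```text
clock: 1.35
tcp_pos: [0.2232, 0.559, 0.2221]
eef_rot: [-0.001, 0.148, 0.989, 0.001]
contact_force: [0.2, -0.2, 0.1]
width: 0.0877
```

Call:
play_rows(
  commands=[
    {"wx": 0, "wy": 0, "wz": 0, "tx": -1, "ty": -1, "tz": 0, "claw": 87.8},
    {"wx": 0, "wy": 0, "wz": 0, "tx": -1, "ty": -1, "tz": 0, "claw": 87.8},
    {"wx": 0, "wy": 0, "wz": 0, "tx": -1, "ty": -1, "tz": 0, "claw": 87.8},
    {"wx": 0, "wy": 0, "wz": 0, "tx": -1, "ty": -1, "tz": 0, "claw": 87.8},
    {"wx": 0, "wy": 0, "wz": 0, "tx": -1, "ty": -1, "tz": 0, "claw": 87.8},
    {"wx": 0, "wy": 0, "wz": 0, "tx": -1, "ty": -1, "tz": 0, "claw": 87.8},
    {"wx": 0, "wy": 0, "wz": 0, "tx": -1, "ty": -1, "tz": 0, "claw": 87.8},
    {"wx": 0, "wy": 0, "wz": 0, "tx": -1, "ty": -1, "tz": 0, "claw": 87.8},
  ],
)

```text
clock: 2.15
tcp_pos: [0.3581, 0.3044, 0.2229]
eef_rot: [0.0, 0.151, 0.989, 0.0]
contact_force: [0.2, -0.6, -0.5]
width: 0.0883
```

Call:
play_rows(
  commands=[
    {"wx": 0, "wy": 0, "wz": 0, "tx": -1, "ty": -1, "tz": 0, "claw": 87.8},
    {"wx": 0, "wy": 0, "wz": 0, "tx": -1, "ty": -1, "tz": 0, "claw": 87.8},
    {"wx": 0, "wy": 0, "wz": 0, "tx": -1, "ty": -1, "tz": 0, "claw": 87.8},
    {"wx": 0, "wy": 0, "wz": 0, "tx": -1, "ty": -1, "tz": 0, "claw": 87.8},
    {"wx": 0, "wy": 0, "wz": 0, "tx": -1, "ty": -1, "tz": 0, "claw": 87.8},
    {"wx": 0, "wy": 0, "wz": 0, "tx": -1, "ty": -1, "tz": 0, "claw": 87.8},
    {"wx": 0, "wy": 0, "wz": 0, "tx": -1, "ty": -1, "tz": 0, "claw": 87.8},
    {"wx": 0, "wy": 0, "wz": 0, "tx": -1, "ty": -1, "tz": 0, "claw": 87.8},
  ],
)

```text
clock: 2.95
tcp_pos: [0.4894, 0.0538, 0.2229]
eef_rot: [0.0, 0.151, 0.989, 0.0]
contact_force: [-0.2, 0.3, 0.0]
width: 0.0882
```

```bash
python3 -c "
from h import *
go(*C,.16,125)"
```

```text
t 2.95 pos [0.4894 0.0538 0.2229] yaw 72.7 tilt 0.04 q7 1.14 shift [-2.97 -4.77  2.52] wz -6.54 F [-0.2  0.3  0. ] M [ 0.04 -0.07 -0.03] w 0.0882
```

Call:
play_rows(
  commands=[
    {"wx": 0, "wy": 0, "wz": 0, "tx": -0.6, "ty": -0.95, "tz": 0.3, "claw": 87.8},
    {"wx": 0, "wy": 0, "wz": 0, "tx": -0.6, "ty": -0.95, "tz": 0.3, "claw": 87.8},
    {"wx": 0, "wy": 0, "wz": 0, "tx": -0.6, "ty": -0.95, "tz": 0.3, "claw": 87.8},
    {"wx": 0, "wy": 0, "wz": 0, "tx": -0.6, "ty": -0.95, "tz": 0.3, "claw": 87.8},
    {"wx": 0, "wy": 0, "wz": 0, "tx": -0.6, "ty": -0.95, "tz": 0.3, "claw": 87.8},
  ],
)

```text
clock: 3.45
tcp_pos: [0.5253, -0.0816, 0.185]
eef_rot: [0.0, 0.151, 0.989, 0.0]
contact_force: [-0.1, -0.0, -0.5]
width: 0.0878
```

Call:
play_rows(
  commands=[
    {"wx": 0, "wy": 0, "wz": -0.9, "tx": 0, "ty": 0, "tz": 0.1, "claw": 87.8},
    {"wx": 0, "wy": 0, "wz": -0.95, "tx": 0, "ty": 0, "tz": 0.1, "claw": 87.8},
    {"wx": 0, "wy": 0, "wz": -0.95, "tx": 0, "ty": 0, "tz": 0.1, "claw": 87.8},
    {"wx": 0, "wy": 0, "wz": -0.95, "tx": 0, "ty": 0, "tz": 0.1, "claw": 87.8},
    {"wx": 0, "wy": 0, "wz": -0.95, "tx": 0, "ty": 0, "tz": 0.1, "claw": 87.8},
    {"wx": 0, "wy": 0, "wz": -0.95, "tx": 0, "ty": 0, "tz": 0.1, "claw": 87.8},
    {"wx": 0, "wy": 0, "wz": -0.9, "tx": 0, "ty": 0, "tz": 0.1, "claw": 87.8},
    {"wx": 0, "wy": 0, "wz": 0, "tx": 0, "ty": 0, "tz": 0, "claw": 87.8},
  ],
)

```text
clock: 4.25
tcp_pos: [0.5249, -0.0806, 0.1675]
eef_rot: [-0.0, -0.302, 0.953, 0.0]
contact_force: [-0.4, -1.0, 0.8]
width: 0.0879
```

```bash
python3 -c "
from h import *
go(*C,.079,125)
p,_=snapshot('side');cv2.imwrite('pics/s2.png',cv2.resize(p[130:290,230:430],None,fx=3,fy=3))"
```

```text
t 4.25 pos [ 0.5249 -0.0806  0.1675] yaw 125.1 tilt 0.02 q7 2.33 shift [ 0.04 -0.05  3.54] wz 0.02 F [-0.4 -1.   0.8] M [ 0.11 -0.01 -0.04] w 0.0879
```

View pics/s2.png

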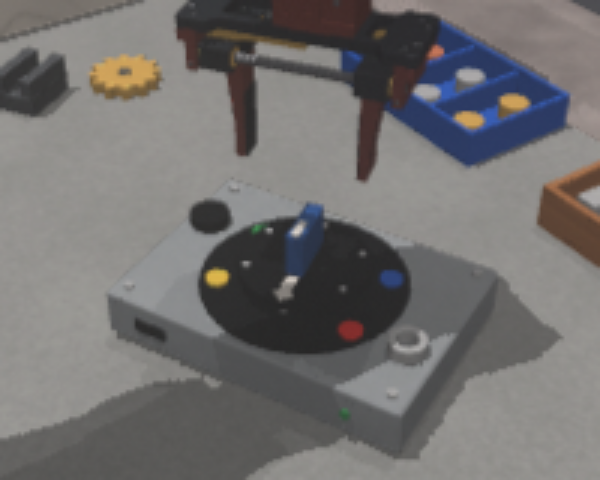

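Call:
play_rows(
  commands=[
    {"wx": 0, "wy": 0, "wz": 0, "tx": 0, "ty": -0.05, "tz": 0.9, "claw": 87.8},
    {"wx": 0, "wy": 0, "wz": 0, "tx": 0, "ty": 0, "tz": 0.9, "claw": 87.8},
    {"wx": 0, "wy": 0, "wz": 0, "tx": 0, "ty": 0, "tz": 0.9, "claw": 60},
    {"wx": 0, "wy": 0, "wz": 0, "tx": 0, "ty": 0, "tz": 0.6, "claw": 40},
    {"wx": 0, "wy": 0, "wz": 0, "tx": 0, "ty": 0, "tz": 0.15, "claw": 30},
    {"wx": 0, "wy": 0, "wz": 0, "tx": 0, "ty": 0, "tz": 0, "claw": 24},
    {"wx": 0, "wy": 0, "wz": 0, "tx": 0, "ty": 0, "tz": 0, "claw": 20},
    {"wx": 0, "wy": 0, "wz": 0, "tx": 0, "ty": 0, "tz": 0, "claw": 18},
  ],
  newtons=15,
)

```text
clock: 5.1
tcp_pos: [0.5263, -0.0817, 0.0823]
eef_rot: [0.001, -0.301, 0.954, -0.0]
contact_force: [0.9, 0.6, 0.7]
width: 0.0437
```

Call:
play_rows(
  commands=[
    {"wx": 0, "wy": 0, "wz": 0, "tx": 0, "ty": 0, "tz": 0, "claw": 16},
    {"wx": 0, "wy": 0, "wz": 0, "tx": 0, "ty": 0, "tz": 0, "claw": 10},
    {"wx": 0, "wy": 0, "wz": 0, "tx": 0, "ty": 0, "tz": 0, "claw": 10},
    {"wx": 0, "wy": 0, "wz": 0, "tx": 0, "ty": 0, "tz": 0, "claw": 10},
  ],
)

```text
clock: 5.5
tcp_pos: [0.5257, -0.0814, 0.0815]
eef_rot: [0.0, -0.301, 0.954, 0.0]
contact_force: [-1.5, 1.2, 2.1]
width: 0.0157
```

```bash
python3 -c "
from h import *
go(*C,.079,125)"
```

```text
t 5.5 pos [ 0.5257 -0.0814  0.0815] yaw 125.0 tilt 0.02 q7 2.37 shift [ 0.05 -0.    0.1 ] wz 0.01 F [-1.5  1.2  2.1] M [ 0.19  0.23 -0.03] w 0.0157
```

Call:
play_rows(
  commands=[
    {"wx": 0, "wy": 0, "wz": 0.5, "tx": 0, "ty": 0, "tz": 0, "claw": 10},
    {"wx": 0, "wy": 0, "wz": 0.8, "tx": 0, "ty": 0, "tz": 0, "claw": 10},
    {"wx": 0, "wy": 0, "wz": 0.8, "tx": 0, "ty": 0, "tz": 0, "claw": 10},
    {"wx": 0, "wy": 0, "wz": 0.8, "tx": 0, "ty": 0, "tz": 0, "claw": 10},
    {"wx": 0, "wy": 0, "wz": 0.6, "tx": 0, "ty": 0, "tz": 0, "claw": 10},
  ],
)

```text
clock: 6.0
tcp_pos: [0.526, -0.0823, 0.0815]
eef_rot: [0.0, -0.059, 0.998, -0.0]
contact_force: [0.8, -1.9, 0.1]
width: 0.0158
```

```bash
python3 -c "
from h import *
go(*C,.0815,-4.6)"
```

```text
t 6.0 pos [ 0.526  -0.0823  0.0815] yaw 96.8 tilt 0.06 q7 1.95 shift [0.05 0.01 0.  ] wz 12.67 F [ 0.8 -1.9  0.1] M [-0.49 -0.13  0.04] w 0.0158
```

Call:
play_rows(
  commands=[
    {"wx": 0, "wy": 0, "wz": 0.8, "tx": 0, "ty": 0, "tz": 0, "claw": 10},
    {"wx": 0, "wy": 0, "wz": 0.8, "tx": 0, "ty": 0, "tz": 0, "claw": 10},
    {"wx": 0, "wy": 0, "wz": 0.8, "tx": 0, "ty": 0, "tz": 0, "claw": 10},
    {"wx": 0, "wy": 0, "wz": 0.8, "tx": 0, "ty": 0, "tz": 0, "claw": 10},
    {"wx": 0, "wy": 0, "wz": 0.8, "tx": 0, "ty": 0, "tz": 0, "claw": 10},
    {"wx": 0, "wy": 0, "wz": 0.8, "tx": 0, "ty": 0, "tz": 0, "claw": 10},
    {"wx": 0, "wy": 0, "wz": 0.8, "tx": 0, "ty": 0, "tz": 0, "claw": 10},
    {"wx": 0, "wy": 0, "wz": 0.8, "tx": 0, "ty": 0, "tz": 0, "claw": 10},
  ],
)

```text
clock: 6.8
tcp_pos: [0.5254, -0.0839, 0.0815]
eef_rot: [0.001, 0.379, 0.926, -0.001]
contact_force: [-1.1, -6.6, 0.4]
width: 0.0159
```

Call:
play_rows(
  commands=[
    {"wx": 0, "wy": 0, "wz": 0.8, "tx": 0, "ty": 0, "tz": 0, "claw": 10},
    {"wx": 0, "wy": 0, "wz": 0.8, "tx": 0, "ty": 0, "tz": 0, "claw": 10},
    {"wx": 0, "wy": 0, "wz": 0.8, "tx": 0, "ty": 0, "tz": 0, "claw": 10},
    {"wx": 0, "wy": 0, "wz": 0.8, "tx": 0, "ty": 0, "tz": 0, "claw": 10},
    {"wx": 0, "wy": 0, "wz": 0.8, "tx": 0, "ty": 0, "tz": 0, "claw": 10},
    {"wx": 0, "wy": 0, "wz": 0.8, "tx": 0, "ty": 0, "tz": 0, "claw": 10},
    {"wx": 0, "wy": 0, "wz": 0.8, "tx": 0, "ty": 0, "tz": 0, "claw": 10},
    {"wx": 0, "wy": 0, "wz": 0.4, "tx": 0, "ty": 0, "tz": 0, "claw": 10},
  ],
)

```text
clock: 7.6
tcp_pos: [0.524, -0.0845, 0.0811]
eef_rot: [0.0, 0.722, 0.691, -0.002]
contact_force: [-4.1, -8.1, 1.3]
width: 0.0158
```

Call:
play_rows(
  commands=[
    {"wx": 0, "wy": 0, "wz": 0, "tx": 0, "ty": 0, "tz": 0, "claw": 10},
    {"wx": 0, "wy": 0, "wz": 0, "tx": 0, "ty": 0, "tz": 0, "claw": 10},
    {"wx": 0, "wy": 0, "wz": 0, "tx": 0, "ty": 0, "tz": 0, "claw": 10},
  ],
)

```text
clock: 7.9
tcp_pos: [0.5239, -0.0845, 0.0811]
eef_rot: [0.0, 0.721, 0.693, -0.002]
contact_force: [-4.4, -8.5, -0.2]
width: 0.0158
```

```bash
python3 -c "
from h import *
go(*C,.0815,-4.6)
p,_=snapshot('side');cv2.imwrite('pics/s3.png',cv2.resize(p[150:290,250:410],None,fx=4,fy=4))
arrow('side')
arrow('top')"
```

```text
t 7.9 pos [ 0.5239 -0.0845  0.0811] yaw -2.3 tilt 0.23 q7 0.53 shift [ 0.09  0.03 -0.02] wz 0.29 F [-4.4 -8.5 -0.2] M [-1.9   1.15 -0.05] w 0.0158
arrow area 196 r 0.047 bearing 91.4 dial 66.0 degTraceback (most recent call last):
  File "<string>", line 6, in <module>
    arrow('top')
    ~~~~~^^^^^^^
  File "h.py", line 26, in arrow
    n,l,st,ce=cv2.connectedComponentsWithStats(mm);i=1+np.argmax(st[1:,4]);v=np.array([X0+ce[i,0]/S,Y0-ce[i,1]/S])-C
                                                       ~~~~~~~~~^^^^^^^^^^
    return _wrapfunc(a, 'argmax', axis=axis, out=out, **kwds)
    return bound(*args, **kwds)
ValueError: attempt to get argmax of an empty sequence
```

View pics/s3.png

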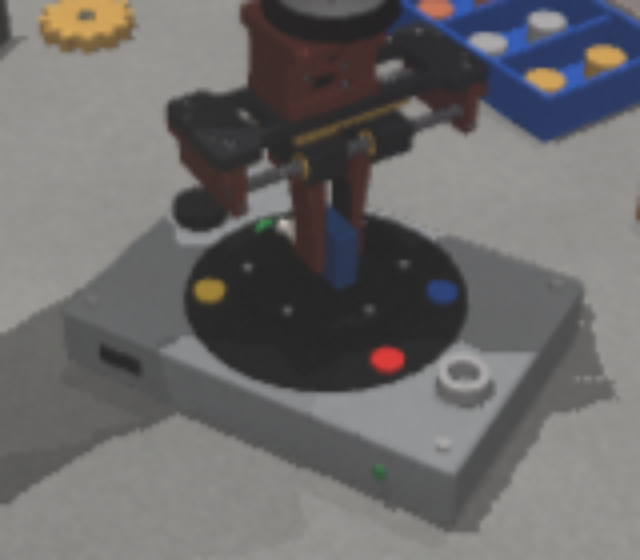

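Call:
play_rows(
  commands=[
    {"wx": 0, "wy": 0, "wz": 0, "tx": 0, "ty": 0, "tz": 0, "claw": 26},
    {"wx": 0, "wy": 0, "wz": 0, "tx": 0, "ty": 0, "tz": 0, "claw": 26},
    {"wx": 0, "wy": 0, "wz": 0, "tx": 0, "ty": 0, "tz": 0, "claw": 26},
    {"wx": 0, "wy": 0, "wz": 0, "tx": 0, "ty": 0, "tz": 0, "claw": 26},
  ],
)

```text
clock: 8.45
tcp_pos: [0.5259, -0.0812, 0.0814]
eef_rot: [-0.0, 0.72, 0.694, 0.0]
contact_force: [-0.8, -0.1, -0.0]
width: 0.026
```

```bash
python3 -c "
from h import *
go(.5242,-.0824,.0805,-3)"
```

```text
t 8.45 pos [ 0.5259 -0.0812  0.0814] yaw -2.1 tilt 0.02 q7 0.53 shift [-0.05 -0.07  0.04] wz 0.11 F [-0.8 -0.1 -0. ] M [-0.03  0.04 -0.01] w 0.026
```

Call:
play_rows(
  commands=[
    {"wx": 0, "wy": 0, "wz": 0, "tx": -0.05, "ty": -0.07, "tz": 0, "claw": 24},
    {"wx": 0, "wy": 0, "wz": 0, "tx": 0, "ty": 0, "tz": 0, "claw": 18},
    {"wx": 0, "wy": 0, "wz": 0, "tx": 0, "ty": 0, "tz": 0, "claw": 10},
    {"wx": 0, "wy": 0, "wz": 0, "tx": 0, "ty": 0, "tz": 0, "claw": 10},
    {"wx": 0, "wy": 0, "wz": 0, "tx": 0, "ty": 0, "tz": 0, "claw": 10},
    {"wx": 0, "wy": 0, "wz": 0, "tx": 0, "ty": 0, "tz": 0.06, "claw": 10},
    {"wx": 0, "wy": 0, "wz": 0, "tx": 0, "ty": 0, "tz": 0.06, "claw": 10},
    {"wx": 0, "wy": 0, "wz": 0, "tx": 0, "ty": 0, "tz": 0, "claw": 10},
  ],
  newtons=20,
)

```text
clock: 9.25
tcp_pos: [0.5239, -0.0828, 0.0782]
eef_rot: [-0.0, 0.72, 0.694, -0.0]
contact_force: [-0.4, -0.8, -1.6]
width: 0.0158
```

```bash
python3 -c "
from h import *
go(.5242,-.0824,.0785,-4.6)"
```

```text
t 9.25 pos [ 0.5239 -0.0828  0.0782] yaw -2.2 tilt 0.01 q7 0.53 shift [ 0.02  0.01 -0.01] wz 0.31 F [-0.4 -0.8 -1.6] M [-0.08  0.01 -0.05] w 0.0158
```

Call:
play_rows(
  commands=[
    {"wx": 0, "wy": 0, "wz": 0, "tx": 0, "ty": 0, "tz": 0.05, "claw": 10},
    {"wx": 0, "wy": 0, "wz": 0, "tx": 0, "ty": 0, "tz": 0.05, "claw": 10},
    {"wx": 0, "wy": 0, "wz": 0, "tx": 0, "ty": 0, "tz": 0, "claw": 10},
  ],
)

```text
clock: 9.55
tcp_pos: [0.5239, -0.0829, 0.0759]
eef_rot: [-0.0, 0.72, 0.694, 0.0]
contact_force: [-1.4, -0.0, 3.2]
width: 0.0158
```

```bash
python3 -c "
from h import *
go(.5242,-.0824,.0785,-4.6)"
```

```text
t 9.55 pos [ 0.5239 -0.0829  0.0759] yaw -2.2 tilt 0.01 q7 0.54 shift [ 0.02  0.01 -0.1 ] wz 0.30 F [-1.4 -0.   3.2] M [0.01 0.34 0.  ] w 0.0158
```

Call:
play_rows(
  commands=[
    {"wx": 0, "wy": 0, "wz": 0.2, "tx": 0, "ty": 0, "tz": 0, "claw": 10},
    {"wx": 0, "wy": 0, "wz": 0.2, "tx": 0, "ty": 0, "tz": 0, "claw": 10},
  ],
)

```text
clock: 9.75
tcp_pos: [0.5239, -0.0828, 0.0759]
eef_rot: [-0.0, 0.74, 0.672, 0.0]
contact_force: [-1.0, -0.3, 3.9]
width: 0.0161
```

```bash
python3 -c "
from h import *
go(.5242,-.0824,.0759,-4.6)"
```

```text
t 9.75 pos [ 0.5239 -0.0828  0.0759] yaw -5.5 tilt 0.01 q7 0.49 shift [0.02 0.01 0.  ] wz -0.11 F [-1.  -0.3  3.9] M [0.04 0.43 0.2 ] w 0.0161
```

Call:
play_rows(
  commands=[
    {"wx": 0, "wy": 0, "wz": 0.2, "tx": 0, "ty": 0, "tz": 0, "claw": 10},
    {"wx": 0, "wy": 0, "wz": 0.2, "tx": 0, "ty": 0, "tz": 0, "claw": 10},
  ],
)

```text
clock: 9.95
tcp_pos: [0.5239, -0.0828, 0.0759]
eef_rot: [0.0, 0.759, 0.651, -0.0]
contact_force: [-1.4, -0.8, 4.8]
width: 0.0161
```

```bash
python3 -c "
from h import *
go(.5242,-.0824,.0759,-4.6)"
```

```text
t 9.95 pos [ 0.5239 -0.0828  0.0759] yaw -8.7 tilt 0.00 q7 0.44 shift [0.02 0.01 0.  ] wz -0.51 F [-1.4 -0.8  4.8] M [-0.12  0.55  0.06] w 0.0161
```

Call:
play_rows(
  commands=[
    {"wx": 0, "wy": 0, "wz": 0.2, "tx": 0, "ty": 0, "tz": 0, "claw": 10},
    {"wx": 0, "wy": 0, "wz": 0.2, "tx": 0, "ty": 0, "tz": 0, "claw": 10},
  ],
)

```text
clock: 10.15
tcp_pos: [0.5239, -0.0828, 0.0759]
eef_rot: [0.0, 0.777, 0.63, 0.0]
contact_force: [-1.9, -0.0, 2.2]
width: 0.0157
```

```bash
python3 -c "
from h import *
go(.5242,-.0824,.0759,-4.6)"
```

```text
t 10.15 pos [ 0.5239 -0.0828  0.0759] yaw -11.9 tilt 0.00 q7 0.40 shift [ 0.02  0.01 -0.  ] wz -0.91 F [-1.9 -0.   2.2] M [0.03 0.37 0.06] w 0.0157
```

Call:
play_rows(
  commands=[
    {"wx": 0, "wy": 0, "wz": 0.2, "tx": 0, "ty": 0, "tz": 0, "claw": 10},
    {"wx": 0, "wy": 0, "wz": 0.2, "tx": 0, "ty": 0, "tz": 0, "claw": 10},
  ],
)

```text
clock: 10.35
tcp_pos: [0.5238, -0.0828, 0.0757]
eef_rot: [0.0, 0.794, 0.608, -0.0]
contact_force: [-1.2, -0.6, 1.4]
width: 0.0158
```

```bash
python3 -c "
from h import *
go(.5242,-.0824,.0759,-4.6)"
```

```text
t 10.35 pos [ 0.5238 -0.0828  0.0757] yaw -15.1 tilt 0.02 q7 0.36 shift [ 0.02  0.01 -0.01] wz -1.31 F [-1.2 -0.6  1.4] M [-0.19  0.23  0.06] w 0.0158
```

Call:
play_rows(
  commands=[
    {"wx": 0, "wy": 0, "wz": 0, "tx": 0, "ty": 0, "tz": 0.03, "claw": 10},
    {"wx": 0, "wy": 0, "wz": 0, "tx": 0, "ty": 0, "tz": 0.02, "claw": 10},
    {"wx": 0, "wy": 0, "wz": 0, "tx": 0, "ty": 0, "tz": 0, "claw": 10},
  ],
)

```text
clock: 10.65
tcp_pos: [0.5239, -0.0828, 0.0744]
eef_rot: [-0.0, 0.793, 0.609, -0.0]
contact_force: [0.8, -0.3, -1.9]
width: 0.016
```

```bash
python3 -c "
from h import *
go(.5242,-.0824,.0759,-4.6)"
```

```text
t 10.65 pos [ 0.5239 -0.0828  0.0744] yaw -14.9 tilt 0.01 q7 0.36 shift [ 0.02  0.01 -0.06] wz -1.29 F [ 0.8 -0.3 -1.9] M [-0.26  0.05 -0.05] w 0.016
```

Call:
play_rows(
  commands=[
    {"wx": 0, "wy": 0, "wz": 0, "tx": 0, "ty": 0, "tz": 0.04, "claw": 10},
    {"wx": 0, "wy": 0, "wz": 0, "tx": 0, "ty": 0, "tz": 0, "claw": 10},
  ],
)

```text
clock: 10.85
tcp_pos: [0.5239, -0.0828, 0.0735]
eef_rot: [-0.0, 0.793, 0.609, 0.0]
contact_force: [0.2, 0.8, -1.4]
width: 0.016
```

Call:
play_rows(
  commands=[
    {"wx": 0, "wy": 0, "wz": 0, "tx": 0, "ty": 0, "tz": 0.03, "claw": 10},
    {"wx": 0, "wy": 0, "wz": 0, "tx": 0, "ty": 0, "tz": 0, "claw": 10},
  ],
)

```text
clock: 11.05
tcp_pos: [0.5238, -0.0828, 0.0728]
eef_rot: [-0.0, 0.793, 0.609, -0.0]
contact_force: [0.3, -0.9, -0.8]
width: 0.0162
```

Call:
play_rows(
  commands=[
    {"wx": 0, "wy": 0, "wz": 0, "tx": 0, "ty": 0, "tz": 0.05, "claw": 10},
    {"wx": 0, "wy": 0, "wz": 0, "tx": 0, "ty": 0, "tz": 0.05, "claw": 10},
    {"wx": 0, "wy": 0, "wz": 0, "tx": 0, "ty": 0, "tz": 0, "claw": 10},
  ],
)

```text
clock: 11.35
tcp_pos: [0.5238, -0.0828, 0.0702]
eef_rot: [-0.0, 0.793, 0.609, -0.0]
contact_force: [0.5, -0.2, -1.5]
width: 0.0158
```

Call:
play_rows(
  commands=[
    {"wx": 0, "wy": 0, "wz": 0, "tx": 0, "ty": 0, "tz": 0.04, "claw": 10},
    {"wx": 0, "wy": 0, "wz": 0, "tx": 0, "ty": 0, "tz": 0, "claw": 10},
    {"wx": 0, "wy": 0, "wz": 0, "tx": 0, "ty": 0, "tz": 0, "claw": 10},
  ],
)

```text
clock: 11.65
tcp_pos: [0.5239, -0.0828, 0.0693]
eef_rot: [0.0, 0.793, 0.609, -0.0]
contact_force: [-0.5, -1.0, -1.0]
width: 0.0161
```

```bash
python3 -c "
from h import *
go(.5242,-.0824,.0692,-4.6)
p,_=snapshot('side');cv2.imwrite('pics/s4.png',cv2.resize(p[150:290,250:410],None,fx=4,fy=4))"
```

```text
t 11.65 pos [ 0.5239 -0.0828  0.0693] yaw -15.0 tilt 0.00 q7 0.37 shift [0.02 0.01 0.  ] wz -1.29 F [-0.5 -1.  -1. ] M [-0.21  0.23 -0.04] w 0.0161
```

View pics/s4.png

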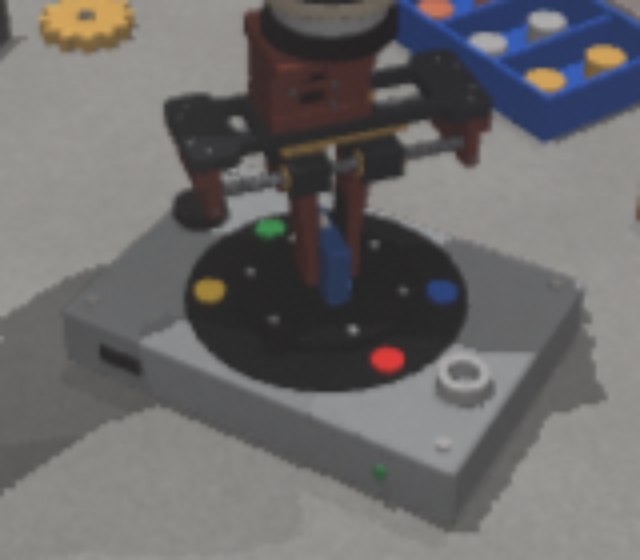

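Call:
play_rows(
  commands=[
    {"wx": 0, "wy": 0, "wz": 0, "tx": 0, "ty": 0, "tz": 0.03, "claw": 10},
    {"wx": 0, "wy": 0, "wz": 0, "tx": 0, "ty": 0, "tz": 0, "claw": 10},
    {"wx": 0, "wy": 0, "wz": 0, "tx": 0, "ty": 0, "tz": 0, "claw": 10},
  ],
)

```text
clock: 12.0
tcp_pos: [0.5239, -0.0828, 0.0687]
eef_rot: [-0.0, 0.793, 0.609, 0.0]
contact_force: [-1.4, -0.7, 2.6]
width: 0.0154
```

Call:
play_rows(
  commands=[
    {"wx": 0, "wy": 0, "wz": 0, "tx": 0, "ty": 0, "tz": 0.03, "claw": 10},
    {"wx": 0, "wy": 0, "wz": 0, "tx": 0, "ty": 0, "tz": 0, "claw": 10},
    {"wx": 0, "wy": 0, "wz": 0, "tx": 0, "ty": 0, "tz": 0, "claw": 10},
  ],
)

```text
clock: 12.3
tcp_pos: [0.5239, -0.0828, 0.068]
eef_rot: [-0.0, 0.793, 0.609, 0.0]
contact_force: [-2.6, -0.9, 4.4]
width: 0.0161
```

Call:
play_rows(
  commands=[
    {"wx": 0, "wy": 0, "wz": 0, "tx": 0, "ty": 0, "tz": 0, "claw": 36},
    {"wx": 0, "wy": 0, "wz": 0, "tx": 0, "ty": 0, "tz": 0, "claw": 36},
    {"wx": 0, "wy": 0, "wz": 0, "tx": 0, "ty": 0, "tz": 0, "claw": 36},
    {"wx": 0, "wy": 0, "wz": 0, "tx": 0, "ty": 0, "tz": -0.3, "claw": 36},
    {"wx": 0, "wy": 0, "wz": 0, "tx": 0, "ty": 0, "tz": -0.8, "claw": 36},
    {"wx": 0, "wy": 0, "wz": 0, "tx": 0, "ty": 0, "tz": -1, "claw": 36},
    {"wx": 0, "wy": 0, "wz": 0, "tx": 0, "ty": 0, "tz": -1, "claw": 36},
    {"wx": 0, "wy": 0, "wz": 0, "tx": 0, "ty": 0, "tz": -1, "claw": 36},
  ],
)

```text
clock: 13.1
tcp_pos: [0.5238, -0.083, 0.1718]
eef_rot: [0.0, 0.793, 0.609, -0.0]
contact_force: [0.2, -0.0, -0.1]
width: 0.0362
```

Call:
play_rows(
  commands=[
    {"wx": 0, "wy": 0, "wz": 0, "tx": 1, "ty": 0, "tz": -0.3, "claw": 36},
    {"wx": 0, "wy": 0, "wz": 0, "tx": 1, "ty": 0, "tz": 0, "claw": 36},
    {"wx": 0, "wy": 0, "wz": 0, "tx": 1, "ty": 0, "tz": 0, "claw": 36},
    {"wx": 0, "wy": 0, "wz": 0, "tx": 1, "ty": 0, "tz": 0, "claw": 36},
    {"wx": 0, "wy": 0, "wz": 0, "tx": 1, "ty": 0, "tz": 0, "claw": 36},
    {"wx": 0, "wy": 0, "wz": 0, "tx": 1, "ty": 0, "tz": 0, "claw": 36},
    {"wx": 0, "wy": 0, "wz": 0, "tx": 1, "ty": 0, "tz": 0, "claw": 36},
    {"wx": 0, "wy": 0, "wz": 0, "tx": 1, "ty": 0, "tz": 0, "claw": 36},
  ],
)

```text
clock: 13.9
tcp_pos: [0.5757, 0.1114, 0.1784]
eef_rot: [0.0, 0.793, 0.609, 0.0]
contact_force: [0.6, 0.3, 0.4]
width: 0.0363
```

Call:
play_rows(
  commands=[
    {"wx": 0, "wy": 0, "wz": 0, "tx": 1, "ty": 0, "tz": 0, "claw": 36},
    {"wx": 0, "wy": 0, "wz": 0, "tx": 1, "ty": 0, "tz": 0, "claw": 36},
    {"wx": 0, "wy": 0, "wz": 0, "tx": 1, "ty": 0, "tz": 0, "claw": 36},
    {"wx": 0, "wy": 0, "wz": 0, "tx": 1, "ty": 0, "tz": 0, "claw": 36},
    {"wx": 0, "wy": 0, "wz": 0, "tx": 0, "ty": 0, "tz": 0, "claw": 36},
  ],
)

```text
clock: 14.4
tcp_pos: [0.6014, 0.2115, 0.1777]
eef_rot: [-0.0, 0.791, 0.611, 0.0]
contact_force: [0.6, 0.5, -0.3]
width: 0.0359
```

```bash
python3 -c "
from h import *
go(.5242,-.0824,.0692,-4.6)
arrow('top',.061,'pics/o5.png')
for c in('top','side'):
    p,d=snapshot(c)
    P=camera_params(c);T=np.array(P['world_from_camera']);K=np.array(P['mtx'])
    v,u=np.mgrid[:400,:640];w=np.stack([(u-K[0,2])/K[0,0]*d,-(v-K[1,2])/K[1,1]*d,-d],-1)@T[:3,:3].T+T[:3,3]
    q=w[...,:2]-C;r=np.hypot(q[...,0],q[...,1]);ok=(d>0)
    b=np.degrees(np.arctan2(q[...,1],q[...,0]))
    for n,k in(('disc',(r>.034)&(r<.05)),('bar',r<.005),('housing ref',(r>.09)&(r<.1)&(w[...,2]>.04))):
        z=w[...,2][ok&k];print(c,n,len(z),np.round(np.percentile(z,[25,50,75]),4))
for n in('lens_cap','ring_gauge'): print(n,[(np.round(b['centre'],3),round(b['conf'],2)) for b in boxes_of(n,'top')[:2]])
p,d=snapshot('side');cv2.imwrite('pics/s5.png',cv2.resize(p[150:290,250:410],None,fx=4,fy=4))
"
```

```text
t 14.4 pos [0.6014 0.2115 0.1777] yaw -14.7 tilt 0.05 q7 -0.21 shift [-1.216e+01 -1.000e-02  4.330e+00] wz -1.26 F [ 0.6  0.5 -0.3] M [-0.    0.05 -0.06] w 0.0359
arrow area 1491 r 0.038 bearing 73.4 dial 48.0 deg
top disc 518 [0.0568 0.0584 0.0598]
top bar 10 [0.0986 0.0989 0.1005]
top housing ref 665 [0.0474 0.0488 0.0503]
side disc 399 [0.0601 0.0608 0.0616]
side bar 8 [0.1002 0.101  0.1016]
side housing ref 631 [0.0504 0.0513 0.0521]
lens_cap [(array([0.504, 0.032, 0.06 ]), 0.58)]
ring_gauge [(array([ 0.54 , -0.193,  0.061]), 0.62)]
```

View pics/o5.png

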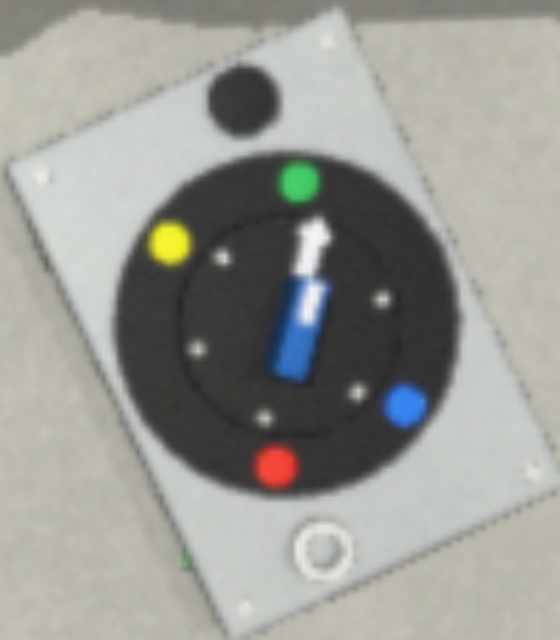

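```bash
python3 -c "
from workcell import *
print(sign_off())"
```

```text
the job is handed in; nothing more can be done
None
```

The dial is locked home at the green marker and the job is handed in; `sign_off` gives no verdict. It took about 15 s of the 72 s allowed.

- **Turning:** I gripped the blue bar and turned the dial clockwise, the shorter way, from about 190° to near the green marker at +60°. A side load of about 9 N had built up by then, so I let go and gripped again, better centred.
- **Finding the slot:** I swept clockwise with a light push of up to about 5 N. The push fell away at about 49°.
- **Locking:** I pushed the dial down in small steps. It met almost no resistance until the end stop, after about 12 mm of travel. The push there was about 4 N. I then let go and moved the arm clear.

**Last checks**
- **Arrow:** it reads about 12° from the green marker, roughly 15 mm at the aim point against a limit of 26 mm.
- **Dial height:** the side camera put the disc top at 60.8 mm, against 61 mm when home. The top camera read 58.4 mm, but it also read the housing about 1 mm low, so the two do not fully agree.
- **Bystanders:** the network put the lens cap and ring gauge within about 4 mm of where they started, which is its normal error. I did not re-measure the other bench items.
- **Not seen directly:** the lock ring is hidden. I take it as sprung back because the push dropped to about zero as the pin went in.

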